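Shift a specimen turntable into fine gear and set it to zero

TASK

The geared specimen turntable stands in neutral. Put it into fine gear: ease its black knob down while rocking it gently to and fro until the teeth drop into mesh, without forcing the teeth, and press it fully home; only then turn the table by that knob until the long zero line on the plate stands under the pointer, and let go. Do not touch the plate or the specimen box standing on it, and leave the other things on the desk where they lie.

Things in the scene. Friction and masses are not known exactly. Their poses are not given: they have to be found in the camera images.
- rotary_stage: Grey cast base of the turntable, 224 x 134 mm, top face 20 mm up, fixed on the desk. Origin on its underside, midway between two upright axes: the table's axis 40 mm to its +x, the knob's shaft 40 mm to its -x; z up. At its +y side, 81 mm from the table's axis, a post of 14 mm diameter carries the pointer (top 88 mm up).
- turntable: The round table; turns without end about its upright axis and stays where it is left (friction about 0.09 N m). Origin on the axis at desk level, z up. Bright plate, radius 58 mm, top 76 mm above the desk, short 10-degree lines round its rim; under it on the same spindle two spur wheels, the upper the coarse wheel (24 teeth), the lower the fine wheel.
- fine_wheel (a point): On the table's axis, level with the top of the fine wheel's teeth, 34 mm up. The fine wheel has 30 teeth, module 4 mm, 8 mm thick, outside radius 63 mm. Under a light push (2 to 3 N) the pinion rubs over its teeth and the table stands still; pressed with over about 4 N tooth on tooth, the table is dragged along and the teeth do not find each other.
- zero_mark (a point): Point on top of the plate on its long (18 mm) dark zero line, 54 mm from the table's axis, 76 mm above the desk. At the start it stands 20 to 46 degrees anticlockwise (seen from above) of the pointer.
- index_point (a point): Tip of the fixed bright pointer, 54 mm from the table's axis in the base's +y direction, 4.5 mm over the plate. The zero line is right when zero_mark is straight under this point.
- gear_shift: The change-gear cluster with its knob on the upright shaft; origin on the shaft's axis, at desk level in neutral; it rises and sinks with the cluster but does not show its turning. It slides from neutral 10 mm up to coarse or 10 mm down to fine, with about 3 N of friction (a downward push of 2 N moves it, its weight of 1.5 N helps), stays where left, and turns freely without end.
- pinion (a point): On the knob's axis, level with the underside of the pinion's 10 teeth (outside radius 23 mm), 36 mm up in neutral, 26 mm home. Sinking from neutral it meets the fine wheel's teeth after 1 to 3 mm and goes on only where tooth meets gap (play 1.5 mm; 36 degrees of knob a tooth; tooth positions unknown). Over 15 N bruises the teeth. In mesh the table turns 1/3 as far as the knob, the other way round.
- knob_grip (a point): Centre of the round black fluted knob, on its axis. The knob is 40 mm in diameter and 30 mm tall (15 mm above and below this point). Height above the desk: 109 mm in neutral (within 1 mm), 99 mm fully home in fine gear, 119 mm in coarse. Within 100 mm nothing stands higher than 103 mm.
- specimen: Small clear specimen box with a white foot and a grey mineral inside, 29 x 30 x 26 mm, standing loose on the middle of the plate. Origin under its centre.
- loupe: Small folding loupe, 36 x 26 x 16 mm, on the desk to the left.
- screwdriver: Small red-handled screwdriver, 138 mm, on the desk to the left.
- petri_dish: Round clear dish with grains, 60 mm across, 13 mm high, behind the turntable to the right.
- pen_case: Flat black pen case, 166 x 28 x 14 mm, on the desk to the right.
- spare_box: A second clear specimen box, 45 x 45 x 38 mm, on the desk behind the turntable to the right.
- tweezers: Steel tweezers, 126 mm, on the desk to the left.
- pen_1: Green pencil, 112 mm, on the desk to the left.
- pen_2: Blue and white marker pen, 135 mm, on the desk to the left.
- blower: Black rubber dust blower, 100 x 47 x 47 mm, on the desk at the right.

How it is judged:
On the way, in this order (a step that is already met when the one before it is completed fails the run):
1. the pinion is in mesh with the fine wheel and the knob fully down, the zero line still away from the pointer (z of knob_grip in the frame of rotary_stage below 0.1006 m and horizontal distance between zero_mark and index_point above 0.006 m), for 0.2 s.
2. with the fine gear still in mesh the zero line has come under the pointer (z of knob_grip in the frame of rotary_stage below 0.1006 m and horizontal distance between zero_mark and index_point below 0.0032 m), for 0.2 s.
At the end, for the whole second after the job is handed in: The knob is fully down in fine gear (its centre no more than 1.6 mm above the home height of 99 mm), the zero mark stands within 3.2 mm of straight under the pointer's tip, table and knob are at rest and let go, and the specimen box stands upright within 20 mm of the table's axis (all of step 2 and angular speed of turntable below 0.05 rad/s and linear speed of gear_shift below 0.01 m/s and horizontal distance between specimen and turntable below 0.02 m and angle between specimen's own z axis and vertical below 0.1 rad); the robot touches nothing.
It fails at once if the teeth forced: more than 15 N between the gears (contact force between gear_shift and turntable above 15 N).
It fails at once if the robot pushes on the table itself with more than 1 N (contact force between any of the fingers, the arm and turntable above 1 N).
It fails at once if the robot pushes on the specimen box with more than 1 N (contact force between any of the fingers, the arm and specimen above 1 N).
It fails at once if another thing on the desk moved by more than 20 mm (distance of any of loupe, screwdriver, petri_dish, pen_case, spare_box, tweezers, pen_1, pen_2, blower from where it was at the start of the episode above 0.02 m).
It also fails if it takes over 61 s, if anything falls off the work surface, if the arm or the gripper's body presses on something with over 40 N, if the wrist force passes 120 N, or if a joint passes its speed limit or range.

ROBOT

A 6-joint arm with a two-finger parallel gripper is mounted at the origin on a cart in front of the work surface, level with it; the furniture and walls round the work are solid. World frame = base frame: x ahead of the robot, y to its left, z up, the work surface at z = 0. Lengths are in m, angles in rad, forces in N, time in s.
With the tool pointing down it reaches from about 0.3 to 0.85 m from the base axis. Payload 5.4 kg.
Tool frame: the origin (TCP) lies on the centre line of the jaws, within the pads' length; the fingertips stand 25 mm ahead of it and the grasp point (between the pads) lies 6 mm ahead of it (bot.tip_extent is the distance from the TCP to the fingertips, in m); z points along the fingers, y is the line along which they close (so a half turn about z gives the same grasp; the last joint's range is limited). The gripper opens to 85 mm and grips with 20 to 120 N. Pads are 22 mm wide; open, the fingers measure 114 mm over their backs; the gripper's body (76 mm by 85 mm) begins 54 mm behind the grasp point. The pads swing forward as they close: fully open they stand 13 mm farther back than shut.
Start: joints at [1.069, 0.158, 1.597, -0, 1.386, -0.21], TCP at [0.165, 0.551, 0.256] pointing down, gripper open.
Joint ranges: [-2.91, 2.91], [-0.94, 2.29], [0.18, 2.7], [-1.29, 4.43], [0.17, 2.64], [-3, 3]. Speed limits (rad/s): [2.57, 2.57, 3.14, 3.14, 3.14, 3.14].

INTERFACE

Orientations are given as a unit quaternion [w, x, y, z].
In Python, from workcell import bot gives the robot as it stands.
- The arm moves only by the tool jog_arm, never from a script. Its argument "plan" is a list of rows, each a list of 2 entries, a list of its own where there are three numbers: the shift along the tool's x, y, z in m, then the turn, a rotation vector about the tool's x, y, z in rad. In form: [[[dx, dy, dz], [wx, wy, wz]], ...]. A call has 1 to 8 rows; each row shifts and turns the commanded pose from where the row before left it, along the tool's axes as they then stand; what a row does not reach is not made up. A row lasts 1/10 s, in which the tool goes at most 50 mm and 8.59 degrees, less where a joint would pass 70% of its speed; a pose out of reach is approached as far as the arm can. A call with a gripper value outside its range is refused whole. "grip" is the closure, from -1 (fully open) to 1 (shut), so that 0 is half open, set as the call begins (left out, the last holds). The fingers move at their own pace and stop on an object; the grip force is fixed at half the most. Time passes only in rows, so rows that do not move let the fingers close. It gives the time, the measured TCP pose, the force, the opening and the grip force at its end, in the units of the state.
- bot.state(): the state, without advancing time (a new reading comes with each control period).
- bot.snapshot(name): name is "scene" or "top"; returns (picture, depth): 420x560x3 uint8, red, green, blue; 420x560 float32, m along the optical axis (not along the pixel's ray), 0 where there is no reading.
- bot.get_calibration(name): a dict with "K" (3x3 intrinsics, pixels), "T" (4x4, takes a point from camera to world coordinates). Camera axes: x right, y up, looking along -z (the intrinsics and any distortion apply to the point x, -y, -z); pixel columns grow to the right and rows downward; lengths in m; the calibration is good to about 2 mm. A picture is of the moment at which its call begins. get_calibration takes no time and is no camera call.
- bot.sign_off(): hands the job in; it is judged then, once.
The state is a dict: "t": time; "qpos": joint angles; "qvel": joint speeds; "joint_efforts": joint torques, N m; "tcp_pos": TCP position; "orientation": TCP orientation; "ft_force": force on the tool from outside, world axes, zero at the start; "torque": the same for the moment, N m; "gripper_width": finger opening in m; "gripper_force": force on a finger pad.
Only numpy, scipy, OpenCV 4.12 (cv2) and the standard library are available. Lean on these libraries where they do the work, as an engineer would, in place of code of your own. Each camera call takes 0.05 s, during which the arm holds its last target. There are 200 camera calls.

## Working session

There is one attempt and no reset: what is moved stays moved. The work goes in short steps, Python scripts to look and compute and a tool call to move; the robot and the scene stay as the last step left them, time stands still between calls to the robot, and variables do not carry over. Pictures are saved under pics/ and viewed, at most 10 in all, crops included, and the job is handed in when it is done.

Besides the shell and the picture viewer there is one more tool, called after "Call:" as name([rows], argument=value, ...), one row to a line, values as JSON. jog_arm: Moves the arm, as the interface text tells. Its arguments: {"type":"object","properties":{"plan":{"type":"array","items":{"type":"array"}},"grip":{"type":"number"}},"required":["plan"]}

```bash
mkdir -p pics; cat > h.py <<'E'
import numpy as np, cv2
from workcell import bot
def snap(n,f):
    p,d=bot.snapshot(n); cv2.imwrite(f'pics/{f}.png',p[:,:,::-1]); np.savez(f'pics/{f}.npz',p=p,d=d); return p,d
def ray(n,u,v):
    c=bot.get_calibration(n); K=np.array(c['K']);T=np.array(c['T'])
    r=np.linalg.inv(K)@[u,v,1]; r=np.array([r[0],-r[1],-r[2]])
    return T[:3,3],T[:3,:3]@r
def onz(n,u,v,z):
    o,r=ray(n,u,v); return o+r*(z-o[2])/r[2]
def dep(n,u,v,d):
    o,r=ray(n,u,v); return o+r*d
def two(u1,v1,u2,v2):
    o,r=ray('scene',u1,v1);p,s=ray('top',u2,v2)
    a=np.linalg.lstsq(np.c_[r,-s],p-o,rcond=None)[0]
    A=o+r*a[0];B=p+s*a[1]; return (A+B)/2,np.linalg.norm(A-B)
E
python3 - <<'E'
from h import *
for n in('scene','top'):
    snap(n,n+'0'); c=bot.get_calibration(n); print(c.keys(),np.round(c['K'],1).tolist(),np.round(c['T'],3).tolist())
print(bot.state())
E
```

```text
dict_keys(['K', 'T']) [[503.4, 0.0, 277.3], [0.0, 503.4, 204.5], [0.0, 0.0, 1.0]] [[-0.86, 0.401, -0.316, 0.106], [-0.51, -0.668, 0.542, 0.79], [0.006, 0.627, 0.779, 1.153], [0.0, 0.0, 0.0, 1.0]]
dict_keys(['K', 'T']) [[498.4, 0.0, 279.0], [0.0, 498.4, 221.6], [0.0, 0.0, 1.0]] [[0.014, 0.988, -0.151, 0.356], [-1.0, 0.012, -0.012, 0.057], [-0.01, 0.151, 0.988, 1.403], [0.0, 0.0, 0.0, 1.0]]
{'t': 0.1, 'qpos': array([ 1.06890994e+00,  1.59008847e-01,  1.59811741e+00, -2.29198989e-05,
        1.38622268e+00, -2.10069148e-01]), 'qvel': array([-0.00028847, -0.00178025, -0.00375198, -0.00041723,  0.00222425,
       -0.00017202]), 'joint_efforts': array([-4.43874951e-04, -3.96988535e+01, -3.32339323e+01, -1.67341191e-04,
        4.16972267e-03,  2.06764611e-05]), 'tcp_pos': array([0.16518149, 0.55022939, 0.25539695]), 'orientation': array([-2.95480723e-04,  1.45389307e-01,  9.89374135e-01, -8.27011666e-04]), 'ft_force': array([ 0.53145045, -0.50121486, -0.00201883]), 'torque': array([0.02751514, 0.03067655, 0.03288374]), 'gripper_force': 0.0, 'gripper_width': 0.08561204514005159}
```

View pics/scene0.png

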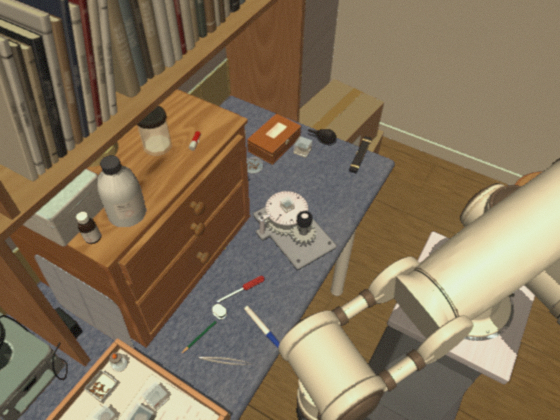

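View pics/top0.png

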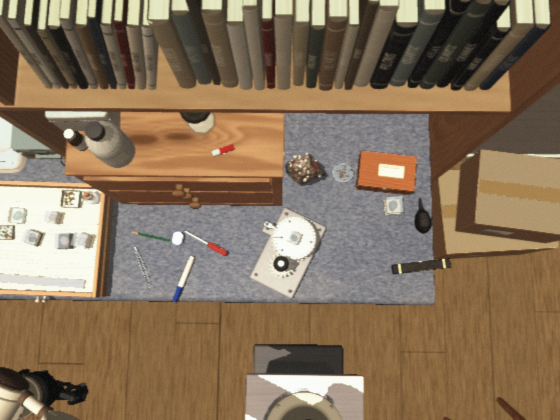

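Both views show the stage: the plate is at about (287,208) in scene and (295,238) in top. The knob is at (305,217) and (281,264), and the pointer post is at (262,222) and (267,227). Next I'll enlarge both.

```bash
python3 - <<'E'
from h import *
a=np.load('pics/scene0.npz');b=np.load('pics/top0.npz')
f=lambda p,x,y:cv2.resize(p[y:y+100,x:x+80,::-1],None,fx=5,fy=5,interpolation=cv2.INTER_CUBIC)
cv2.imwrite('pics/c0.png',np.hstack([f(a['p'],250,175),f(b['p'],250,200)]))
for n,im,(x0,y0,x1,y1) in(('scene',a,(293,205,318,236)),('top',b,(270,252,294,276))):
    g=im['p'].max(2)[y0:y1,x0:x1]; m=(g<60).astype(np.uint8)
    k,l,s,c=cv2.connectedComponentsWithStats(m)
    print(n,[(s[i].tolist(),(c[i]+[x0,y0]).round(1).tolist()) for i in range(1,k) if s[i][4]>15])
d=b['d'];print(np.round([dep('top',281,262,d[262,281]),dep('top',310,245,d[245,310]),dep('top',280,285,d[285,280])],4))
E
```

```text
scene [([4, 7, 15, 16, 142], [304.2, 220.7])]
top [([5, 5, 13, 14, 83], [281.4, 263.8])]
[[ 0.4461  0.0656  0.1245]
 [ 0.4963 -0.0111  0.0722]
 [ 0.3901  0.0683  0.022 ]]
```

View pics/c0.png

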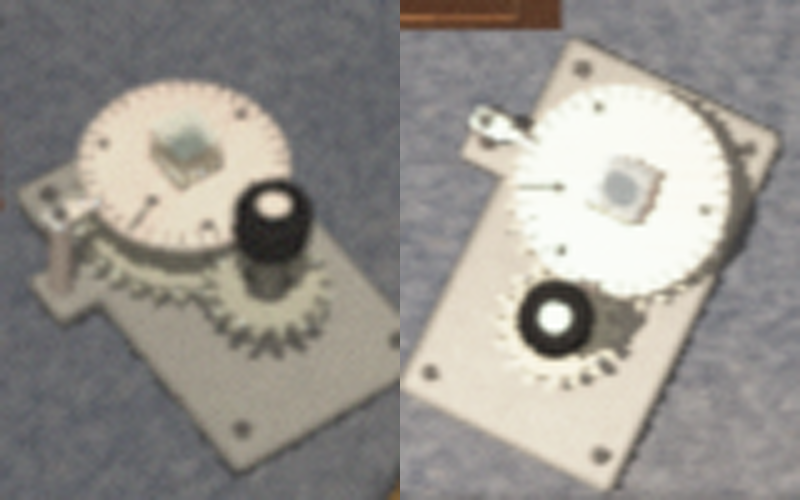

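The crops show the zero line (top crop x 518–563, y 187, scene crop (135,228)–(155,200)), the pointer at top crop (530,140), and the knob cap at scene crop (273,203) and top crop (552,316).

```bash
python3 - <<'E'
from h import *
S=lambda x,y:(x/5-.4+250,y/5-.4+175); T=lambda x,y:((x-400)/5-.4+250,y/5-.4+200)
k,e=two(*S(273,203),*T(552,316)); print('knobtop',k.round(4),e, onz('top',*T(552,316),.124).round(4),onz('scene',*S(273,203),.124).round(4))
c,e=two(*S(186,164),*T(621,190)); print('table',c.round(4),e, onz('top',*T(621,190),.076).round(4),onz('scene',*S(186,164),.076).round(4))
for n,p in(('top',T(518,187)),('scene',S(135,228)),):print('zero out',onz(n,*p,.076).round(4))
for n,p in(('top',T(563,187)),('scene',S(155,200)),):print('zero in',onz(n,*p,.076).round(4))
print('tip',onz('top',*T(530,140),.08).round(4))
c=onz('top',*T(621,190),.076);k=onz('top',*T(552,316),.124)
d=c-k;print('dist',np.hypot(*d[:2]),'base yaw',np.degrees(np.arctan2(d[1],d[0])))
for n,p in(('zero',onz('top',*T(518,187),.076)),('tip',onz('top',*T(530,140),.08))):
    q=p-c;print(n,np.degrees(np.arctan2(q[1],q[0])),np.hypot(*q[:2]))
s=bot.state();print(s['orientation'],s['qpos'])
E
```

```text
knobtop [0.4446 0.0684 0.1243] 0.0013040401925458805 [0.444  0.0682 0.124 ] [0.4453 0.0684 0.124 ]
table [0.5161 0.0326 0.0719] 0.0007799264460559818 [0.5153 0.0325 0.076 ] [0.5149 0.0356 0.076 ]
zero out [0.5162 0.0878 0.076 ]
zero out [0.5165 0.0876 0.076 ]
zero in [0.5165 0.0636 0.076 ]
zero in [0.5169 0.0658 0.076 ]
tip [0.5412 0.0816 0.08  ]
dist 0.07965888312456018 base yaw -26.566611898333615
zero 89.04255189825172 0.05523168073013208
tip 62.198029378518925 0.05549816781712018
[-2.95480723e-04  1.45389307e-01  9.89374135e-01 -8.27011666e-04] [ 1.06890994e+00  1.59008847e-01  1.59811741e+00 -2.29198989e-05
  1.38622268e+00 -2.10069148e-01]
```

Call:
jog_arm([
  [[-0.034,-0.0318,0],[0,0,0]],
  [[-0.034,-0.0318,0],[0,0,0]],
  [[-0.034,-0.0318,0],[0,0,0]],
  [[-0.034,-0.0318,0],[0,0,0]],
  [[-0.034,-0.0318,0],[0,0,0]],
  [[-0.034,-0.0318,0],[0,0,0]],
  [[-0.034,-0.0318,0],[0,0,0]],
  [[-0.034,-0.0318,0],[0,0,0]],
], grip=-0.35)

```text
t: 0.9
tcp_pos: [0.353, 0.2271, 0.2561]
orientation: [-0.0, 0.145, 0.989, 0.0]
ft_force: [0.8, -0.6, -0.1]
gripper_width: 0.0575
gripper_force: 0.0
```

Call:
jog_arm([
  [[-0.034,-0.0318,0],[0,0,0]],
  [[-0.034,-0.0318,0],[0,0,0]],
  [[-0.034,-0.0318,0],[0,0,0]],
  [[-0.02,-0.0159,0],[0,0,0]],
  [[0,0,0],[0,0,0]],
  [[0,0,0],[0,0,0]],
])

```text
t: 1.5
tcp_pos: [0.4372, 0.0871, 0.2559]
orientation: [-0.001, 0.146, 0.989, 0.0]
ft_force: [0.2, -0.3, -0.6]
gripper_width: 0.0576
gripper_force: 0.0
```

Call:
jog_arm([
  [[0,0,0],[0,0,0.14]],
  [[0,0,0],[0,0,0.14]],
  [[0,0,0],[0,0,0.14]],
  [[0,0,0],[0,0,0.14]],
  [[0,0,0],[0,0,0.14]],
  [[0,0,0],[0,0,0]],
  [[0,0,0],[0,0,0]],
])

```text
t: 2.2
tcp_pos: [0.437, 0.088, 0.2562]
orientation: [-0.0, 0.474, 0.881, 0.0]
ft_force: [-0.0, 0.1, 0.3]
gripper_width: 0.0578
gripper_force: 0.0
```

Call:
jog_arm([
  [[-0.0207,-0.0044,0],[0,0,0]],
  [[0,0,0.04],[0,0,0]],
  [[0,0,0.04],[0,0,0]],
  [[0,0,0],[0,0,0]],
  [[0,0,0],[0,0,0]],
])

```text
t: 2.7
tcp_pos: [0.4449, 0.0677, 0.1766]
orientation: [-0.001, 0.475, 0.88, -0.0]
ft_force: [0.4, 0.4, 1.4]
gripper_width: 0.0576
gripper_force: 0.0
```

```bash
python3 - <<'E'
from h import *
p,_=snap('scene','s1');q,_=snap('top','t1')
f=lambda p,x,y:cv2.resize(p[y:y+100,x:x+80,::-1],None,fx=5,fy=5,interpolation=cv2.INTER_CUBIC)
cv2.imwrite('pics/c1.png',np.hstack([f(p,260,165),f(q,250,200)]))
s=bot.state();print(s['tcp_pos'],s['orientation'],s['ft_force'],bot.tip_extent)
E
```

```text
[0.4466714  0.06743931 0.17870066] [1.81869262e-03 4.75220824e-01 8.79864392e-01 7.16168279e-04] [-0.53001028  0.42963019  1.10926941] 0.025
```

View pics/c1.png

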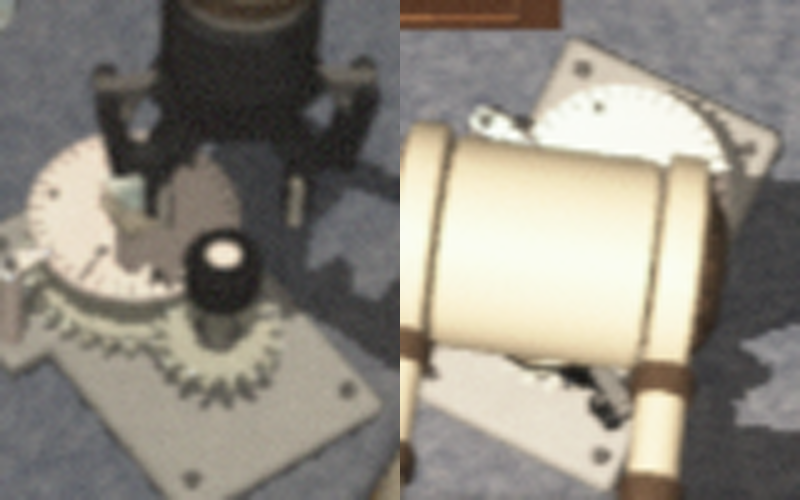

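The scene view shows the fingers straddling above the knob (cap at crop (222,252)), clear of the plate. The top view is blocked by the arm. Next I'll descend and close.

Call:
jog_arm([
  [[0,0,0.03],[0,0,0]],
  [[0,0,0.03],[0,0,0]],
  [[0,0,0],[0,0,0]],
  [[0,0,0],[0,0,0]],
  [[0,0,0],[0,0,0]],
])

```text
t: 3.3
tcp_pos: [0.4471, 0.0672, 0.1189]
orientation: [0.002, 0.476, 0.88, 0.001]
ft_force: [-0.5, 0.7, 0.6]
gripper_width: 0.0575
gripper_force: 0.0
```

Call:
jog_arm([
  [[0,0,0],[0,0,0]],
  [[0,0,0],[0,0,0]],
  [[0,0,0],[0,0,0]],
  [[0,0,0],[0,0,0]],
  [[0,0,0],[0,0,0]],
  [[0,0,0],[0,0,0]],
], grip=0.3)

```text
t: 3.9
tcp_pos: [0.4456, 0.067, 0.1166]
orientation: [0.001, 0.476, 0.88, -0.0]
ft_force: [-2.3, -4.2, 3.9]
gripper_width: 0.0385
gripper_force: 59.9
```

Call:
jog_arm([
  [[0,0,0],[0,0,0]],
  [[0,0,0],[0,0,0]],
])

```text
t: 4.1
tcp_pos: [0.4456, 0.067, 0.1166]
orientation: [0.001, 0.476, 0.88, -0.0]
ft_force: [-2.0, -5.5, 3.4]
gripper_width: 0.0384
gripper_force: 59.9
```

```bash
python3 - <<'E'
from h import *
for i in range(4):
    s=bot.state();print(s['t'],s['tcp_pos'].round(4),s['ft_force'].round(2),s['torque'].round(3));bot.snapshot('scene')
E
```

```text
4.1 [0.4456 0.067  0.1166] [-1.96 -5.51  3.37] [-0.706 -0.075  0.048]
4.15 [0.4456 0.067  0.1166] [-1.74 -4.3   2.36] [-0.675 -0.036 -0.018]
4.2 [0.4456 0.067  0.1165] [-2.1  -4.59  3.02] [-0.59  -0.111 -0.056]
4.25 [0.4456 0.067  0.1165] [-2.28 -5.61  2.02] [-0.663 -0.071 -0.018]
```

Call:
jog_arm([
  [[-0.0006,-0.0009,0],[0,0,0]],
  [[0,0,0],[0,0,0]],
  [[0,0,0],[0,0,0]],
])

```text
t: 4.6
tcp_pos: [0.4454, 0.0666, 0.1165]
orientation: [0.001, 0.476, 0.879, 0.001]
ft_force: [1.0, -1.0, 0.6]
gripper_width: 0.0387
gripper_force: 60.0
```

Call:
jog_arm([
  [[0,0,0.0005],[0,0,0]],
  [[0,0,0],[0,0,0]],
])

```text
t: 4.8
tcp_pos: [0.4454, 0.0665, 0.1161]
orientation: [0.001, 0.476, 0.879, 0.001]
ft_force: [1.3, -1.1, 2.2]
gripper_width: 0.0389
gripper_force: 60.1
```

Call:
jog_arm([
  [[0,0,0.0003],[0,0,0]],
  [[0,0,0],[0,0,0]],
])

```text
t: 5.0
tcp_pos: [0.4454, 0.0665, 0.1158]
orientation: [0.001, 0.476, 0.88, 0.001]
ft_force: [3.3, -0.5, 2.8]
gripper_width: 0.0386
gripper_force: 60.1
```

Call:
jog_arm([
  [[0,0,0.0003],[0,0,0]],
  [[0,0,0],[0,0,0]],
])

```text
t: 5.2
tcp_pos: [0.4453, 0.0665, 0.1154]
orientation: [0.001, 0.476, 0.88, 0.0]
ft_force: [4.0, 1.0, 2.4]
gripper_width: 0.0385
gripper_force: 60.1
```

Call:
jog_arm([
  [[0,0,0.0003],[0,0,0]],
  [[0,0,0],[0,0,0]],
])

```text
t: 5.4
tcp_pos: [0.4452, 0.0665, 0.1151]
orientation: [0.0, 0.476, 0.88, 0.0]
ft_force: [3.8, 0.9, 1.0]
gripper_width: 0.0387
gripper_force: 60.1
```

Call:
jog_arm([
  [[-0.0003,0.0004,0.0002],[0,0,0.05]],
  [[0,0,0.0001],[0,0,0.05]],
  [[0,0,0.0001],[0,0,0.05]],
  [[0,0,0],[0,0,0]],
])

```text
t: 5.8
tcp_pos: [0.4453, 0.0663, 0.1145]
orientation: [0.0, 0.54, 0.841, -0.0]
ft_force: [2.9, 0.9, 1.8]
gripper_width: 0.0386
gripper_force: 60.2
```

Call:
jog_arm([
  [[0,0,0.0001],[0,0,0.05]],
  [[0,0,0.0001],[0,0,0.05]],
  [[0,0,0.0001],[0,0,0.05]],
  [[0,0,0],[0,0,0]],
])

```text
t: 6.2
tcp_pos: [0.4452, 0.0662, 0.1142]
orientation: [0.0, 0.601, 0.799, -0.0]
ft_force: [3.8, 0.0, 2.0]
gripper_width: 0.0382
gripper_force: 60.3
```

Call:
jog_arm([
  [[0,0,0.0001],[0,0,-0.05]],
  [[0,0,0.0001],[0,0,-0.05]],
  [[0,0,0.0001],[0,0,-0.05]],
  [[0,0,0],[0,0,-0.05]],
])

```text
t: 6.6
tcp_pos: [0.4453, 0.0663, 0.1138]
orientation: [-0.0, 0.517, 0.856, 0.0]
ft_force: [3.6, 0.8, 2.1]
gripper_width: 0.0383
gripper_force: 60.1
```

Call:
jog_arm([
  [[0,0,0.0001],[0,0,-0.05]],
  [[0,0,0.0001],[0,0,-0.05]],
  [[0,0,0.0001],[0,0,-0.05]],
  [[0,0,0],[0,0,-0.05]],
])

```text
t: 7.0
tcp_pos: [0.4454, 0.0666, 0.1136]
orientation: [-0.0, 0.43, 0.903, 0.0]
ft_force: [2.9, 1.3, 0.7]
gripper_width: 0.0387
gripper_force: 60.2
```

Call:
jog_arm([
  [[0,0,0.0001],[0,0,-0.05]],
  [[0,0,0.0001],[0,0,-0.05]],
  [[0,0,0.0001],[0,0,-0.05]],
  [[0,0,0],[0,0,-0.05]],
])

```text
t: 7.4
tcp_pos: [0.4455, 0.0667, 0.1134]
orientation: [0.0, 0.337, 0.941, 0.001]
ft_force: [4.5, 3.1, 1.1]
gripper_width: 0.0383
gripper_force: 60.3
```

Call:
jog_arm([
  [[0,0,0.0001],[0,0,0.05]],
  [[0,0,0.0001],[0,0,0.05]],
  [[0,0,0.0001],[0,0,0.05]],
  [[0,0,0],[0,0,0.05]],
])

```text
t: 7.8
tcp_pos: [0.4454, 0.0666, 0.113]
orientation: [-0.0, 0.431, 0.902, 0.0]
ft_force: [3.5, 0.9, 1.5]
gripper_width: 0.0384
gripper_force: 60.2
```

```bash
python3 - <<'E'
from h import *
p,_=snap('scene','s2')
f=lambda p,x,y:cv2.resize(p[y:y+100,x:x+80,::-1],None,fx=5,fy=5,interpolation=cv2.INTER_CUBIC)
cv2.imwrite('pics/c2.png',np.hstack([f(p,250,175),f(np.load('pics/scene0.npz')['p'],250,175)]))
E
```

```text
(no output)
```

View pics/c2.png

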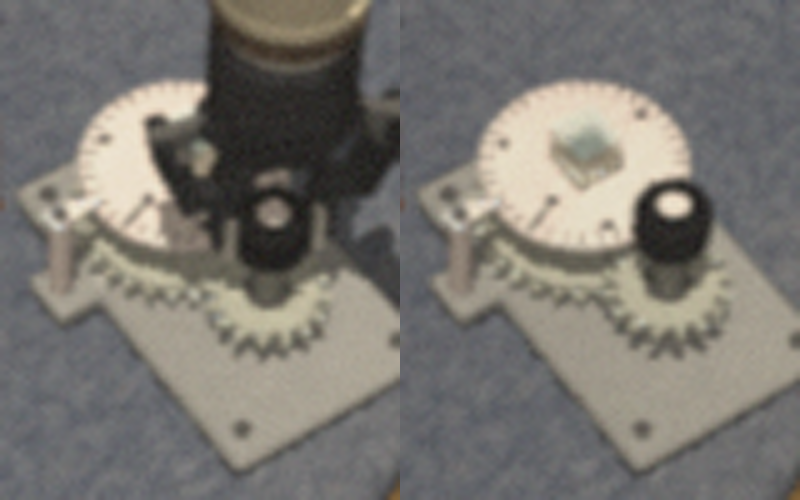

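The knob has sunk about 3.5 mm under a light force. The zero line (crop (127,226)–(150,202)) has moved slightly with the rocking, so it is probably in mesh. I'll keep easing down and watch the force.

Call:
jog_arm([
  [[0,0,0.0002],[0,0,0.03]],
  [[0,0,0.0002],[0,0,0.03]],
  [[0,0,0.0002],[0,0,-0.03]],
  [[0,0,0],[0,0,-0.03]],
])

```text
t: 8.25
tcp_pos: [0.4454, 0.0665, 0.1124]
orientation: [0.0, 0.429, 0.903, 0.0]
ft_force: [4.5, 2.1, 0.4]
gripper_width: 0.039
gripper_force: 60.2
```

Call:
jog_arm([
  [[0,0,0.0002],[0,0,0.03]],
  [[0,0,0.0002],[0,0,0.03]],
  [[0,0,0.0002],[0,0,-0.03]],
  [[0,0,0],[0,0,-0.03]],
])

```text
t: 8.65
tcp_pos: [0.4454, 0.0665, 0.1118]
orientation: [0.0, 0.429, 0.903, 0.0]
ft_force: [4.3, 2.5, 1.6]
gripper_width: 0.0382
gripper_force: 60.1
```

Call:
jog_arm([
  [[0,0,0.0003],[0,0,0.03]],
  [[0,0,0.0003],[0,0,0.03]],
  [[0,0,0.0003],[0,0,-0.03]],
  [[0,0,0.0003],[0,0,-0.03]],
  [[0,0,0],[0,0,0]],
])

```text
t: 9.15
tcp_pos: [0.4454, 0.0665, 0.1106]
orientation: [0.0, 0.429, 0.903, 0.0]
ft_force: [4.2, 2.8, 1.8]
gripper_width: 0.0386
gripper_force: 60.1
```

Call:
jog_arm([
  [[0,0,0.0003],[0,0,0.03]],
  [[0,0,0.0003],[0,0,0.03]],
  [[0,0,0.0003],[0,0,-0.03]],
  [[0,0,0.0003],[0,0,-0.03]],
  [[0,0,0],[0,0,0]],
])

```text
t: 9.65
tcp_pos: [0.4456, 0.0664, 0.1102]
orientation: [0.0, 0.429, 0.903, 0.0]
ft_force: [2.3, 3.1, 8.1]
gripper_width: 0.0385
gripper_force: 60.7
```

Call:
jog_arm([
  [[0,0,0.0003],[0,0,0.03]],
  [[0,0,0.0003],[0,0,0.03]],
  [[0,0,0.0003],[0,0,-0.03]],
  [[0,0,0.0003],[0,0,-0.03]],
  [[0,0,0],[0,0,0]],
])

```text
t: 10.15
tcp_pos: [0.4459, 0.0663, 0.1101]
orientation: [0.0, 0.429, 0.903, 0.0]
ft_force: [-1.8, 2.7, 17.0]
gripper_width: 0.0387
gripper_force: 61.8
```

Force has risen: this is either home or a tooth. I'll relieve it and then measure the knob height.

Call:
jog_arm([
  [[0,0,-0.0008],[0,0,0]],
  [[0,0,-0.0006],[0,0,0]],
  [[0,0,0],[0,0,0]],
])

```text
t: 10.45
tcp_pos: [0.4456, 0.0664, 0.1102]
orientation: [0.0, 0.429, 0.903, 0.0]
ft_force: [1.9, 4.3, 6.3]
gripper_width: 0.0383
gripper_force: 60.5
```

```bash
python3 - <<'E'
from h import *
P=np.mean([bot.snapshot('scene')[0].astype(float) for _ in range(3)],0).astype(np.uint8); np.savez('pics/s3.npz',p=P)
print(bot.state()['ft_force'],bot.state()['tcp_pos'])
A=np.load('pics/scene0.npz')['p']; B=np.load('pics/s2.npz')['p']
# subpixel positions of the cap/knob along columns: intensity profile through cap
for n,p in(('0',A),('2',B),('3',P)):
    g=p[:,303:307].mean((1,2)); print(n,g[208:236].astype(int).tolist())
f=lambda p,x,y:cv2.resize(p[y:y+50,x:x+60,::-1],None,fx=6,fy=6,interpolation=cv2.INTER_CUBIC)
cv2.imwrite('pics/c3.png',np.vstack([np.hstack([f(A,255,190),f(P,255,190)]),np.hstack([f(A,280,200),f(P,280,200)])]))
E
```

```text
[1.6739222  2.44869703 6.49027745] [0.44556921 0.06644676 0.11019273]
0 [211, 205, 154, 77, 54, 124, 199, 218, 215, 192, 110, 47, 39, 43, 42, 37, 36, 39, 36, 48, 71, 80, 81, 82, 84, 88, 97, 139]
2 [53, 90, 111, 94, 62, 34, 57, 98, 116, 122, 129, 132, 78, 36, 40, 39, 37, 33, 32, 31, 36, 60, 80, 83, 80, 82, 84, 90]
3 [37, 59, 95, 110, 103, 57, 34, 64, 103, 117, 140, 168, 110, 49, 39, 39, 38, 35, 32, 31, 33, 40, 65, 80, 82, 80, 83, 92]
```

View pics/c3.png

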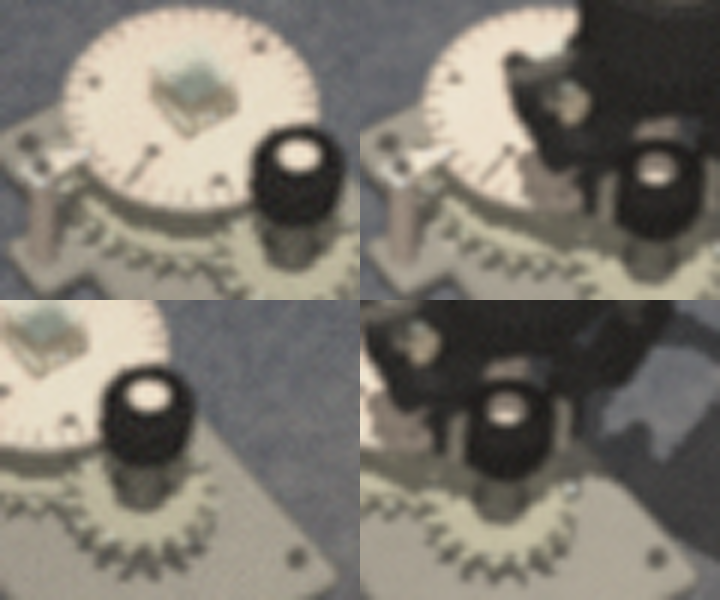

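The knob bottom edge has shifted 2.2 px, about 9–9.5 mm. With the hard stop at z = 0.1101 m, that means it is home. The zero line is now at right crop (126,183)–(148,148).

```bash
python3 - <<'E'
from h import *
C=np.array([.5157,.0327])  # knob axis + 80mm, yaw -26.57
for n,(a,b) in(('0',((127,185),(155,148))),('3',((126,183),(151,147)))):
    for q in(a,b):
        p=onz('scene',255+q[0]/6-.42,190+q[1]/6-.42,.076)[:2]-C; print(n,np.degrees(np.arctan2(p[1],p[0])),np.hypot(*p))
s=bot.state();print(s['qpos'])
E
```

```text
0 87.61646044047355 0.05677884796075773
0 86.0572178041219 0.032374761648069524
3 86.6103390141315 0.05609678631262651
3 82.92708446943564 0.03298567531721457
[-1.21527672e-01  7.96852258e-03  2.06833182e+00  2.95547233e-04
  1.06484683e+00 -8.04569915e-01]
```

Call:
jog_arm([
  [[0,0,0],[0,0,-0.1]],
  [[0,0,0],[0,0,-0.1]],
  [[0,0,0],[0,0,-0.1]],
  [[0,0,0],[0,0,-0.1]],
  [[0,0,0],[0,0,-0.1]],
  [[0,0,0],[0,0,-0.1]],
  [[0,0,0],[0,0,0]],
  [[0,0,0],[0,0,0]],
])

```text
t: 11.4
tcp_pos: [0.4456, 0.0671, 0.1102]
orientation: [0.0, 0.144, 0.99, 0.001]
ft_force: [3.4, 5.0, 6.0]
gripper_width: 0.0388
gripper_force: 60.8
```

```bash
python3 - <<'E'
from h import *
P=np.mean([bot.snapshot('scene')[0].astype(float) for _ in range(3)],0).astype(np.uint8); np.savez('pics/s4.npz',p=P)
print(bot.state()['ft_force'],bot.state()['tcp_pos'],bot.state()['torque'])
f=lambda p,x,y:cv2.resize(p[y:y+60,x:x+60,::-1],None,fx=8,fy=8,interpolation=cv2.INTER_CUBIC)
cv2.imwrite('pics/c4.png',f(P,255,185))
E
```

```text
[3.28220512 5.75447169 7.16296594] [0.44557168 0.06707081 0.11020382] [ 1.58118978 -0.87715699 -0.0699642 ]
```

View pics/c4.png

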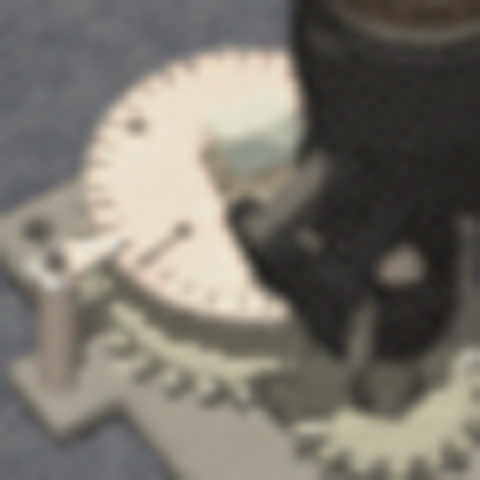

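The table turns with the knob. The zero line is now at crop (143,265)–(184,230) and the pointer tip is near (128,241).

```bash
python3 - <<'E'
from h import *
C=np.array([.5157,.0327])
for q,z in(((143,265),.076),((184,230),.076),((128,241),.0805),((60,262),.088)):
    p=onz('scene',255+q[0]/8-.44,185+q[1]/8-.44,z)[:2]-C; print(q,np.degrees(np.arctan2(p[1],p[0])).round(1),np.hypot(*p).round(4))
E
```

```text
(143, 265) 74.6 0.0554
(184, 230) 72.6 0.0351
(128, 241) 65.9 0.0551
(60, 262) 65.3 0.0819
```

Call:
jog_arm([
  [[0,0,0],[0,0,-0.09]],
  [[0,0,0],[0,0,-0.09]],
  [[0,0,0],[0,0,-0.09]],
  [[0,0,0],[0,0,-0.09]],
  [[0,0,0],[0,0,-0.09]],
  [[0,0,0],[0,0,0]],
  [[0,0,0],[0,0,0]],
])

```text
t: 12.25
tcp_pos: [0.4453, 0.0675, 0.1102]
orientation: [-0.0, -0.081, 0.997, 0.001]
ft_force: [3.0, 6.8, 7.9]
gripper_width: 0.0383
gripper_force: 60.9
```

```bash
python3 - <<'E'
from h import *
P=np.mean([bot.snapshot('scene')[0].astype(float) for _ in range(3)],0).astype(np.uint8); np.savez('pics/s5.npz',p=P)
print(bot.state()['ft_force'],bot.state()['tcp_pos'],bot.state()['qpos'])
f=lambda p,x,y:cv2.resize(p[y:y+40,x:x+40,::-1],None,fx=14,fy=14,interpolation=cv2.INTER_CUBIC)
cv2.imwrite('pics/c5.png',f(P,255,195))
E
```

```text
[2.67966771 6.71262057 9.37941942] [0.44529489 0.06746592 0.11019038] [-0.12083202  0.00805648  2.0682511   0.00305192  1.06606701 -1.85460896]
```

View pics/c5.png

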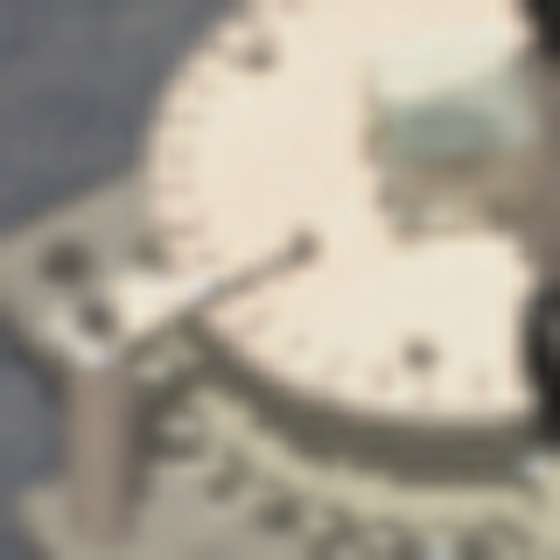

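The zero line now runs (303,245) to (195,305) right beside the pointer tip (about (212,285)).

```bash
python3 - <<'E'
from h import *
C=np.array([.5157,.0327])
for q,z in(((195,305),.076),((250,275),.076),((303,245),.076),((212,284),.0805),((97,320),.086)):
    p=onz('scene',255+q[0]/14-.46,195+q[1]/14-.46,z)[:2]-C; print(q,np.degrees(np.arctan2(p[1],p[0])).round(1),np.hypot(*p).round(4))
E
```

```text
(195, 305) 64.5 0.0609
(250, 275) 64.2 0.0481
(303, 245) 63.3 0.0354
(212, 284) 64.9 0.0573
(97, 320) 63.9 0.0826
```

Call:
jog_arm([
  [[0,0,0],[0,0,0]],
  [[0,0,0],[0,0,0]],
  [[0,0,0],[0,0,0]],
  [[0,0,0],[0,0,0]],
], grip=-0.4)

```text
t: 12.8
tcp_pos: [0.4443, 0.0662, 0.1088]
orientation: [-0.001, -0.079, 0.997, -0.0]
ft_force: [-0.1, 0.4, 0.2]
gripper_width: 0.0598
gripper_force: 0.0
```

Call:
jog_arm([
  [[0,0,-0.02],[0,0,0]],
  [[0,0,-0.03],[0,0,0]],
  [[0,0,-0.04],[0,0,0]],
  [[-0.02,0,-0.04],[0,0,0]],
  [[0,0,-0.03],[0,0,0]],
  [[0,0,0],[0,0,0]],
])

```text
t: 13.4
tcp_pos: [0.4675, 0.0691, 0.2745]
orientation: [0.004, -0.079, 0.997, -0.001]
ft_force: [0.3, 0.2, -0.3]
gripper_width: 0.0598
gripper_force: 0.0
```

```bash
python3 - <<'E'
from h import *
P=np.mean([bot.snapshot('scene')[0].astype(float) for _ in range(3)],0).astype(np.uint8); np.savez('pics/s6.npz',p=P)
g=P[:,303:307].mean((1,2)); print(g[208:236].astype(int).tolist(),bot.state()['tcp_pos'],bot.state()['orientation'])
f=lambda p,x,y:cv2.resize(p[y:y+50,x:x+66,::-1],None,fx=12,fy=12,interpolation=cv2.INTER_CUBIC)
cv2.imwrite('pics/c6.png',f(P,255,190))
E
```

```text
[141, 162, 172, 181, 160, 87, 55, 120, 196, 218, 220, 201, 119, 52, 39, 43, 42, 37, 38, 36, 37, 46, 69, 84, 85, 81, 84, 96] [0.46423243 0.06941776 0.26832508] [-1.21128615e-03 -7.91079689e-02  9.96865313e-01  1.03688290e-04]
```

View pics/c6.png

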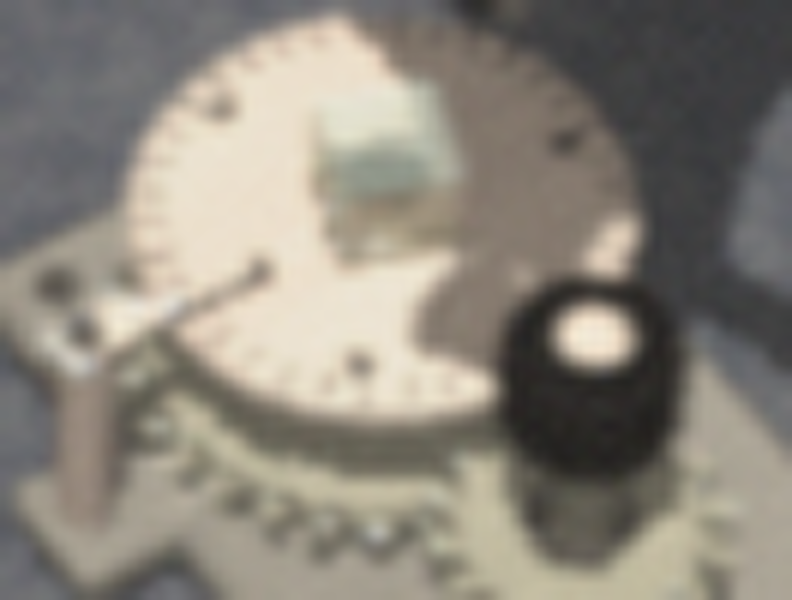

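The zero line lies under the pointer, the box stands upright, and the knob is low (shift about 2.1 px). To be sure of home height, I'll touch the knob top lightly with closed fingers.

Call:
jog_arm([
  [[0.02,0,0],[0,0,0]],
  [[0,0,0.04],[0,0,0]],
  [[0,0,0.04],[0,0,0]],
  [[0,0,0],[0,0,0]],
  [[0,0,0],[0,0,0]],
  [[0,0,0],[0,0,0]],
  [[0,0,0],[0,0,0]],
], grip=1.0)

```text
t: 14.25
tcp_pos: [0.4466, 0.0662, 0.1916]
orientation: [0.002, -0.079, 0.997, -0.0]
ft_force: [0.2, -0.8, -0.2]
gripper_width: 0.0002
gripper_force: 0.0
```

Call:
jog_arm([
  [[0,0,0.03],[0,0,0]],
  [[0,0,0.012],[0,0,0]],
  [[0,0,0],[0,0,0]],
  [[0,0,0],[0,0,0]],
  [[0,0,0],[0,0,0]],
])

```text
t: 14.75
tcp_pos: [0.4462, 0.0662, 0.1489]
orientation: [0.001, -0.079, 0.997, -0.0]
ft_force: [-0.1, -0.4, -0.3]
gripper_width: 0.0003
gripper_force: 0.0
```

Call:
jog_arm([
  [[0,0,0.001],[0,0,0]],
  [[0,0,0.001],[0,0,0]],
  [[0,0,0.001],[0,0,0]],
  [[0,0,0],[0,0,0]],
  [[0,0,0],[0,0,0]],
])

```text
t: 15.25
tcp_pos: [0.4452, 0.0663, 0.1446]
orientation: [-0.0, -0.079, 0.997, 0.0]
ft_force: [-0.0, -0.3, -0.3]
gripper_width: -0.0002
gripper_force: 0.0
```

Call:
jog_arm([
  [[0,0,0.001],[0,0,0]],
  [[0,0,0.001],[0,0,0]],
  [[0,0,0.001],[0,0,0]],
  [[0,0,0],[0,0,0]],
  [[0,0,0],[0,0,0]],
])

```text
t: 15.75
tcp_pos: [0.4452, 0.0663, 0.1415]
orientation: [-0.0, -0.079, 0.997, 0.0]
ft_force: [0.3, 0.8, -0.4]
gripper_width: 0.0001
gripper_force: 0.0
```

Call:
jog_arm([
  [[0,0,0.001],[0,0,0]],
  [[0,0,0.001],[0,0,0]],
  [[0,0,0],[0,0,0]],
  [[0,0,0],[0,0,0]],
])

```text
t: 16.15
tcp_pos: [0.4452, 0.0663, 0.1396]
orientation: [-0.0, -0.079, 0.997, 0.0]
ft_force: [-0.5, 0.2, 0.2]
gripper_width: 0.0001
gripper_force: 0.0
```

There was no contact with the fingertips at 0.1146 m, so the knob centre is below 99.6 mm and it is home. I'll retreat and hand in.

Call:
jog_arm([
  [[0,0,-0.02],[0,0,0]],
  [[0,0,-0.04],[0,0,0]],
  [[0,0,-0.04],[0,0,0]],
  [[0,0,-0.02],[0,0,0]],
  [[0,0,0],[0,0,0]],
  [[0,0,0],[0,0,0]],
  [[0,0,0],[0,0,0]],
])

```text
t: 16.85
tcp_pos: [0.4443, 0.0665, 0.2578]
orientation: [-0.002, -0.079, 0.997, 0.0]
ft_force: [0.7, -1.5, -0.3]
gripper_width: 0.0001
gripper_force: 0.0
```

```bash
python3 - <<'E'
from h import *
P=bot.snapshot('scene')[0].astype(int); A=np.load('pics/s6.npz')['p'].astype(int)
print('zero line patch change',np.abs(P-A)[205:220,265:278].mean(),bot.state()['tcp_pos'])
print(bot.sign_off())
E
```

```text
zero line patch change 1.5008547008547009 [0.44433303 0.06642456 0.25774202]
the job is handed in; nothing more can be done
None
```

The job is handed in (no verdict was returned): the knob is home in fine gear (centre below 99.6 mm), the zero line is within about 1° of the pointer, the knob is let go and the box is upright; one press against the home stop briefly read 17 N at the wrist, and I did not re-check the other things on the desk.

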